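# Nest the optic frame in its tray

## Robot

A 6-joint arm with a two-finger parallel gripper is mounted at the origin on the work surface. World frame = base frame: x ahead of the robot, y to its left, z up, the work surface at z = 0. Lengths are in m, angles in degrees, forces in N, time in s.
With the tool pointing down it reaches from about 0.3 to 0.75 m from the base axis. Payload 8.5 kg.
Tool frame: the origin (TCP) lies on the mounting face of the last link; the fingertips stand 173 mm ahead of it and the grasp point (between the pads) lies 155 mm ahead of it (env.tips_ahead is the distance from the TCP to the fingertips, in m); x points along the fingers, z is the direction in which the jaws open and shut, and the axes are right-handed (so a half turn about x gives the same grasp; the last joint's range is limited). The gripper opens to 85 mm and grips with 20 to 120 N. Pads are 22 mm wide; open, the fingers measure 114 mm over their backs; the gripper's body (76 mm by 85 mm) begins 54 mm behind the grasp point. The pads swing forward as they close: fully open they stand 13 mm farther back than shut.
Start: joints at [63.295, 21.807, 74.336, -0, 83.858, -12.336], TCP at [0.136, 0.533, 0.405] pointing down, gripper open.
Joint ranges: [-178.18, 178.18], [-50.72, 133.34], [12.68, 142.11], [-81.47, 261.47], [9.98, 163.14], [-165.26, 165.26]. Speed limits (degrees/s): [136.94, 136.94, 180, 180, 180, 180].

## Interface

Orientations are given as a 3x3 rotation matrix whose columns are the frame's x, y, z axes.
In Python, from rig import env, optics gives the robot as it stands.
- The arm moves only by the shell command python3 -m inch 'ROWS' [FORCE]. ROWS is JSON, a list of rows, each a list of 3 entries, a list of its own where there are three numbers: the closure, from -1 (fully open) to 1 (shut), then the shift along the tool's x, y, z in units of 30 mm (1.0 is 30 mm), then the turn about the tool's x in units of 5 degrees (1.0 is 5 degrees). In form: [[hand, [x, y, z], yaw], ...]. A call has exactly 8 rows; each row shifts and turns the commanded pose from where the row before left it, along the tool's axes as they then stand; what a row does not reach is not made up. A row lasts 1/12 s, in which the tool goes at most 41.7 mm and 7.16 degrees, less where a joint would pass 70% of its speed; a pose out of reach is approached as far as the arm can. A call is refused whole if a number of a shift passes 1 or a number of a turn 1, either way. A call with a gripper value outside its range is refused whole. The fingers move at their own pace and stop on an object; FORCE is the grip in N (left out, the last holds). Time passes only in rows, so rows that do not move let the fingers close, or fill a call up. It gives the time, the measured TCP pose, the force and the opening at its end, in the units of the state.
- env.observe(): the state, without advancing time (a new reading comes with each control period).
- optics.get_image(name): name is "scene" or "top" or "wrist"; returns the picture (420x560x3 uint8, red, green, blue); there is no depth.
- optics.camera_params(name): a dict with "fx", "fy", "cx", "cy" (pixels), "k1" (the pictures are not rectified: a ray, as slopes to the right and down, at radius r is drawn at 1 + k1 r^2 times it, then the intrinsics apply), "xyz" and "rotation" of the camera in the world. Camera axes: x right, y down, z forward; pixel columns grow to the right and rows downward; lengths in m; the calibration is good to about 2 mm. A picture is of the moment at which its call begins: read the wrist's pose just before it. camera_params takes no time and is no camera call; for the wrist camera it gives the pose at the moment of the call.
- env.close_job(): hands the job in, once; it reports no verdict.
The state is a dict: "time_s": time; "q": joint angles; "qvel": joint speeds; "joint_efforts": joint torques, N m; "position": TCP position; "tool_rot": TCP orientation; "ft_force": force on the tool from outside, world axes, zero at the start; "wrist_torque": the same for the moment, N m; "grip_width": finger opening in m.
Only numpy, scipy, OpenCV 4.12 (cv2) and the standard library are available. Lean on these libraries where they do the work, as an engineer would, in place of code of your own. Each camera call takes 0.05 s, during which the arm holds its last target.

## Task

Put the blue optic frame away in its tray by sliding it along the table, without lifting it: in through the open front, to the right of the brass clip plate, back towards the rear wall, then sideways until its tongue is fully home in the notch of the clip plate and the frame's side sits flush against the plate. The clip plate stays in its corner; do not knock the lens mounts standing around.

Things in the scene. Friction and masses are not known exactly. Their poses are not given: they have to be found in the camera images.
- tray: Grey tray fixed to the table, walls 18 mm high, 12 thick, no floor step. Origin at table level under the frame's centre when home; x from open front to rear wall, y left, z up. Inner faces (mm): rear x = 57, left y = 116.5, right y = -140 (that wall runs from x = -60 to the rear). The front is open but for a lip before the clip plate, x = -88.5 to -76.5, y = 55.5 to 128.5.
- frame_mid (a point): Centre, half-way up, of the loose blue metal frame: 110 x 110 mm, 16 thick, lying flat, with a 66 x 66 mm through-window (bars 22 wide) into which fingers can reach down and push. A tongue 34 mm wide, corners rounded, sticks out 34 mm from its +y side between x = 3 and 37 mm. When home it is at (0, 0) in the tray frame, axes as the tray's.
- frame: The same frame, about 0.4 kg; origin on its underside below the window's centre, same axes. It starts flat on the table before the tray's open front, 135 to 170 mm short of home along the tray's x, 48 to 75 mm to the right of home, turned up to 0.25 rad from the tray.
- tongue_tip (a point): Middle of the end face of the frame's tongue, at (20, 89, 0) mm from the frame's centre point.
- clip_mid (a point): Centre, half-way up, of the loose brass C-shaped clip plate, 130 (x) x 60 (y) x 16 mm, 0.45 kg, already in the left of the tray between rear wall and lip with 1 to 2 mm of play. Its right edge is at y = -30 mm from this point; the notch in that edge spans x = 10 to 50 mm, 38 mm deep (3 mm wider than the tongue on each side).
- clip_home (a point): Fixed point of the tray where the clip plate's centre belongs, at (-10, 85.5, 9) mm in the tray frame.
- mount_a: Clear glass lens in a round black holder on a post and steel foot, about 125 mm tall, foot 75 x 32 mm, loose; origin under the post at table level. A bystander
- mount_b: Green glass lens in a round black holder on a post and steel foot, about 125 mm tall, foot 75 x 32 mm, loose; origin under the post at table level. A bystander
- mount_c: Amber glass lens in a round black holder on a post and steel foot, about 125 mm tall, foot 75 x 32 mm, loose; origin under the post at table level. A bystander
Not all that is in view belongs to the job. Of the things shaped like the frame, the blue one is meant.

How it is judged:
By the outcome, as a careful person would: the job done as asked, in the order asked, and still so for the second after the job is handed in, with the robot touching nothing.
It also fails if it takes over 38 s, if anything falls off the work surface, if the arm or the gripper's body presses on something with over 40 N, if the wrist force passes 120 N, or if a joint passes its speed limit or range.

## Working session

There is one attempt and no reset: what is moved stays moved. The work goes in short steps, Python scripts to look and compute and a shell command to move; the robot and the scene stay as the last step left them, time stands still between calls to the robot, and variables do not carry over. Pictures are saved under pics/ and viewed, and the job is handed in when it is done.

```bash
ls; mkdir -p pics; python3 - <<'E'
from rig import env, optics
import cv2
s=env.observe();print(s)
for n in ("top","scene"):
    p=optics.camera_params(n);print(n,p)
    im=optics.get_image(n);cv2.imwrite(f"pics/{n}0.png",im[:,:,::-1])
E
```

```text
pics
{'time_s': 0.0, 'q': array([ 6.32960228e+01,  2.18405542e+01,  7.43854888e+01, -2.45832878e-03,
        8.38584423e+01, -1.23366360e+01]), 'qvel': array([-0.00744177,  0.03303414, -0.03916127,  0.0016775 ,  0.02510692,
        0.11512579]), 'joint_efforts': array([ 2.22296421e-05, -4.48466885e+01, -2.31280965e+01, -2.24845890e-04,
        4.85179306e-03,  1.27873741e-05]), 'position': array([0.13646613, 0.53274858, 0.40411135]), 'tool_rot': array([[-6.24524017e-04, -9.68725819e-01,  2.48132821e-01],
       [-1.33644296e-03,  2.48133456e-01,  9.68724936e-01],
       [-9.99998912e-01,  2.73376628e-04, -1.44961210e-03]]), 'ft_force': array([-0.16678457,  0.06519007, -1.0689791 ]), 'wrist_torque': array([-0.00869994, -0.03415674,  0.04255658]), 'grip_width': 0.08563541996602361}
top {'fx': 430.4633655407514, 'fy': 430.4633655407514, 'cx': 284.267439938696, 'cy': 211.86321783352062, 'k1': -0.09232089757971478, 'xyz': array([ 0.42443444, -0.00745732,  1.14447389]), 'rotation': array([[ 0.01584061, -0.99832878,  0.05557635],
       [-0.99943628, -0.01745469, -0.02867833],
       [ 0.02960047, -0.05509074, -0.9980425 ]])}
scene {'fx': 434.1248347194986, 'fy': 434.1248347194986, 'cx': 273.30841751641145, 'cy': 206.47056653634525, 'k1': -0.09364941445342656, 'xyz': array([1.18046973, 0.40782866, 0.68204926]), 'rotation': array([[-0.54424667,  0.49173807, -0.6796979 ],
       [ 0.83863772,  0.34011256, -0.42545297],
       [ 0.02196237, -0.80157165, -0.59749522]])}
```

View pics/top0.png

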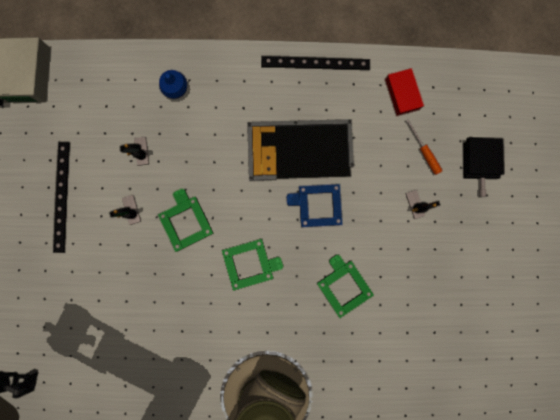

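View pics/scene0.png

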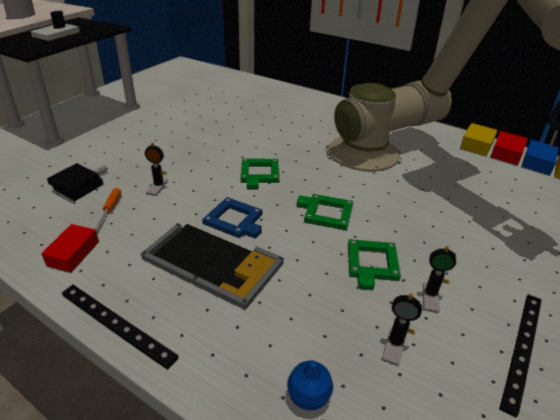

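The top view shows frame-like shapes: blue at (320,205), and green at (186,221), (249,264) and (345,287). Other blue things are the knob at (173,83) and, in the scene view, a cube near the edge. I choose blue (320,205). Next I measure it and check it in a crop.

```bash
cat > h.py <<'E'
from rig import env, optics
import cv2, numpy as np
def params(n): return optics.camera_params(n)
def ray(p,uv):
    uv=np.atleast_2d(np.float64(uv))
    K=np.array([[p['fx'],0,p['cx']],[0,p['fy'],p['cy']],[0,0,1]])
    d=np.array([p['k1'],0,0,0,0.])
    xy=cv2.undistortPoints(uv[:,None,:],K,d).reshape(-1,2)
    return np.c_[xy,np.ones(len(xy))]@np.array(p['rotation']).T
def onz(p,uv,z):
    r=ray(p,uv);t=(z-p['xyz'][2])/r[:,2]
    return (np.array(p['xyz'])+r*t[:,None])[:,:2]
def proj(p,P):
    P=np.atleast_2d(np.float64(P));R=np.array(p['rotation'])
    K=np.array([[p['fx'],0,p['cx']],[0,p['fy'],p['cy']],[0,0,1]])
    uv,_=cv2.projectPoints(P,cv2.Rodrigues(R.T)[0],-R.T@np.array(p['xyz']),K,np.array([p['k1'],0,0,0,0.]))
    return uv.reshape(-1,2)
def blue(im):
    h=cv2.cvtColor(im,cv2.COLOR_RGB2HSV);return cv2.inRange(h,(100,120,50),(125,255,255))
def brass(im):
    h=cv2.cvtColor(im,cv2.COLOR_RGB2HSV);return cv2.inRange(h,(12,120,80),(30,255,255))
E
python3 - <<'E'
from h import *
im=cv2.imread("pics/top0.png")[:,:,::-1].copy();p=params("top")
c=im[105:240,235:365];cv2.imwrite("pics/crop0.png",cv2.resize(c,None,fx=4.4,fy=4.4,interpolation=cv2.INTER_CUBIC)[:,:,::-1])
m=blue(im)
for nm,m in(("blue",blue(im)),("brass",brass(im))):
    cs,hi=cv2.findContours(m,cv2.RETR_CCOMP,cv2.CHAIN_APPROX_NONE)
    for k,cc in enumerate(cs):
        if len(cc)>30:
            r=cv2.minAreaRect(cc);print(nm,len(cc),hi[0][k][3],r)
            print(onz(p,[r[0]],0.016), )
            b=onz(p,cv2.boxPoints(r),.016);print(b.round(4).tolist())
for nm,u in(("c",(284,212)),):print(onz(p,[u],0))
s=optics.camera_params("wrist");print(s)
E
```

```text
blue 197 -1 ((313.6123352050781, 205.52151489257812), (39.605594635009766, 52.641048431396484), 86.8201675415039)
[[ 0.50536222 -0.11697396]]
[[0.5524, -0.044], [0.563, -0.1833], [0.4583, -0.19], [0.4484, -0.0514]]
blue 101 2 ((319.9844665527344, 205.25100708007812), (28.319744110107422, 28.132610321044922), 86.42366790771484)
[[ 0.50638286 -0.13382446]]
[[0.5407, -0.0939], [0.5468, -0.1684], [0.4721, -0.1737], [0.4662, -0.0996]]
blue 75 -1 ((171.5, 83.0), (26.0, 23.0), 90.0)
[[0.82919048 0.26913607]]
[[0.8653, 0.3021], [0.8659, 0.2396], [0.7935, 0.2365], [0.7928, 0.2986]]
brass 165 -1 ((263.5, 150.5), (49.0, 23.0), 90.0)
[[0.64910788 0.01773152]]
[[0.7146, 0.0496], [0.7159, -0.0116], [0.5843, -0.0139], [0.5831, 0.0468]]
[[ 0.48778755 -0.03963646]]
{'fx': 303.8142195720174, 'fy': 303.8142195720174, 'cx': 282.3603319900097, 'cy': 205.357445172215, 'k1': 0.007891279737678733, 'xyz': array([0.06068343, 0.55220091, 0.37253212]), 'rotation': array([[ 0.24838162,  0.92207406,  0.29679285],
       [ 0.96866062, -0.2358713 , -0.07785461],
       [-0.00178281,  0.3068292 , -0.95176292]])}
```

View pics/crop0.png

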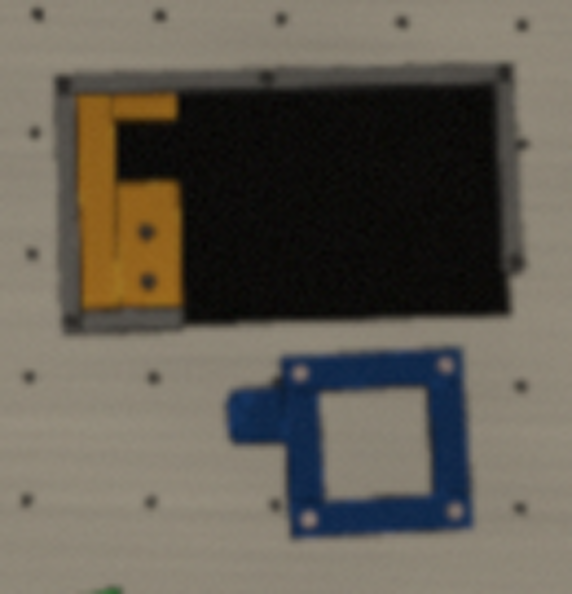

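The crop confirms the choice: a blue frame with its tongue to the left, the window centred near top-pixel (320,205), and the tray with its brass clip above it. Next I fit the poses.

```bash
cat >> h.py <<'E'
def rigid(model,world):
    m=np.float64(model);w=np.float64(world);mc=m.mean(0);wc=w.mean(0)
    a=m-mc;b=w-wc
    th=np.arctan2((a[:,0]*b[:,1]-a[:,1]*b[:,0]).sum(),(a*b).sum())
    R=np.array([[np.cos(th),-np.sin(th)],[np.sin(th),np.cos(th)]])
    t=wc-R@mc;return th,t,(w-(m@R.T+t))
E
python3 - <<'E'
from h import *
p=params("top")
cr=lambda L:np.array([[235+(u+.5)/4.4-.5,105+(v+.5)/4.4-.5] for u,v in L])
# tray outer corners (rear-left, rear-right, front-left) at top of wall
w=onz(p,cr([(57,75),(513,65),(66,332),(184,324),(521,270)]),.018)
M=np.array([(69,128.5),(69,-152),(-88.5,128.5),(-88.5,55.5),(-60,-152)])/1e3
th,t,r=rigid(M,w);print("tray",np.degrees(th),t,(r*1e3).round(1).tolist())
w=onz(p,cr([(282,357),(461,349),(293,537),(470,527),(318,392),(428,387),(325,500),(433,495)]),.016)
M=np.array([(55,55),(55,-55),(-55,55),(-55,-55),(33,33),(33,-33),(-33,33),(-33,-33)])/1e3
f,tf,r=rigid(M,w);print("frame",np.degrees(f),tf,(r*1e3).round(1).tolist())
R=np.array([[np.cos(th),-np.sin(th)],[np.sin(th),np.cos(th)]])
print("frame in tray mm",R.T@(tf-t)*1e3)
w=onz(p,cr([(78,96),(179,94),(180,121),(117,123),(116,182),(181,181),(183,306),(82,309)]),.016)
M=np.array([(65,30),(65,-30),(50,-30),(50,8),(10,8),(10,-30),(-65,-30),(-65,30)])/1e3
f,tc,r=rigid(M,w);print("clip",np.degrees(f),tc,R.T@(tc-t)*1e3,(r*1e3).round(1).tolist())
s=env.observe()
y,z=s['tool_rot'][:2,1],s['tool_rot'][:2,2]
d=tf-s['position'][:2];print("to frame, tool y,z units",d@y/.03,d@z/.03)
print("home world ang z",np.degrees(np.arctan2(z[1],z[0])))
E
```

```text
tray 2.8592046058121143 [ 0.66421203 -0.0686965 ] [[-1.1, -1.5], [-1.9, 1.5], [-0.1, -2.6], [2.4, -0.1], [0.7, 2.7]]
frame 3.8430678786631636 [ 0.50637987 -0.13430153] [[-0.6, -1.2], [-1.0, 0.6], [1.3, -1.9], [1.6, 1.7], [-0.8, 0.4], [-0.9, -0.1], [0.3, -0.2], [-0.0, 0.7]]
frame in tray mm [-160.90818482  -57.65040145]
clip 2.1410298787160005 [0.64980185 0.01550396] [-10.19217725  84.81444509] [[-0.2, 0.8], [0.1, -0.3], [-1.5, -0.6], [-2.2, -0.6], [1.6, 0.8], [1.6, -0.4], [0.6, -0.1], [-0.1, 0.4]]
to frame, tool y,z units -17.462384933789714 -18.479731517463378
home world ang z 75.63087157641107
```

```bash
python3 -m inch '[[0.2,[0,-0.9,-0.95],0],[0.2,[0,-0.93,-0.97],0],[0.2,[0,-0.93,-0.97],0],[0.2,[0,-0.93,-0.97],0],[0.2,[0,-0.93,-0.97],0],[0.2,[0,-0.93,-0.97],0],[0.2,[0,-0.93,-0.97],0],[0.2,[0,-0.93,-0.97],0]]' 20
python3 -m inch '[[0.2,[0,-0.93,-0.97],0],[0.2,[0,-0.93,-0.97],0],[0.2,[0,-0.93,-0.97],0],[0.2,[0,-0.93,-0.97],0],[0.2,[0,-0.93,-0.97],0],[0.2,[0,-0.93,-0.97],0],[0.2,[0,-0.93,-0.97],0],[0.2,[0,-0.93,-0.97],0]]'
python3 -m inch '[[0.2,[0.5,-0.85,-0.97],0],[0.2,[0.5,-0.85,-0.97],0],[0.2,[0.5,-0.7,-0.8],0],[0.2,[0.5,0,0],-0.9],[0.2,[0.5,0,0],-0.9],[0.2,[0,0,0],-0.9],[0.2,[0,0,0],-0.9],[0.2,[0,0,0],0]]'
cat > st.py <<'E'
from h import *
import sys
T=np.array([0.66421203,-0.0686965]);th=np.radians(2.8592)
def st():
    s=env.observe();R=s['tool_rot'];z=R[:2,2];y=R[:2,1]
    print("t",round(s['time_s'],2),"pos",s['position'].round(4),"zang",np.degrees(np.arctan2(z[1],z[0])).round(2),"grip",round(s['grip_width'],4),"F",s['ft_force'].round(1),"tips",env.tips_ahead)
    c,sn=np.cos(th),np.sin(th);d=s['position'][:2]-T
    print("tcp in tray mm",(np.array([c*d[0]+sn*d[1],-sn*d[0]+c*d[1]])*1e3).round(1))
    return s
if __name__=="__main__":
    s=st()
    if len(sys.argv)>1:
        n,cam=sys.argv[1:3]
        im=optics.get_image(cam);cv2.imwrite(f"pics/{n}.png",im[:,:,::-1])
E
python3 st.py w1 wrist
```

```text
time_s: 0.77
position: [0.2944, 0.2509, 0.4047]
tool_rot: [[-0.0, -0.969, 0.248], [-0.0, 0.248, 0.969], [-1.0, 0.0, -0.0]]
ft_force: [1.2, -0.2, -0.1]
grip_width: 0.0338
time_s: 1.43
position: [0.4531, -0.0303, 0.4046]
tool_rot: [[-0.0, -0.969, 0.249], [0.0, 0.249, 0.969], [-1.0, 0.0, 0.0]]
ft_force: [1.3, 0.9, -0.7]
grip_width: 0.0342
time_s: 2.1
position: [0.502, -0.1258, 0.3292]
tool_rot: [[-0.001, -0.998, -0.066], [0.001, -0.066, 0.998], [-1.0, 0.001, 0.001]]
ft_force: [0.5, 0.5, 0.9]
grip_width: 0.0345
t 2.1 pos [ 0.502  -0.1258  0.3292] zang 93.78 grip 0.0345 F [0.5 0.5 0.9] tips 0.1734
tcp in tray mm [-164.9  -49. ]
```

View pics/w1.png

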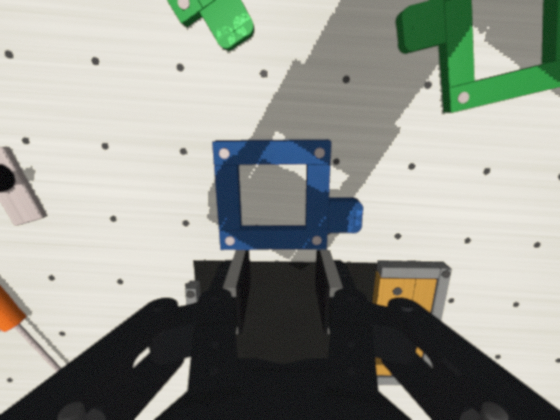

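The wrist view shows the blue frame with its window centred near (272,196), tongue right at (345,215), and the tray below. I measure it again from here.

```bash
cat > fr.py <<'E'
from h import *
def win(im,p,z=.016):
    m=blue(im)
    cs,hi=cv2.findContours(m,cv2.RETR_CCOMP,cv2.CHAIN_APPROX_NONE)
    return cs,hi
if __name__=="__main__":
    p=params("wrist");im=cv2.imread("pics/w1.png")[:,:,::-1].copy()
    cn=[(214,142),(330,140),(221,249),(329,246)]
    # image: up = -x ; right = +y
    M=np.array([(-55,-55),(-55,55),(55,-55),(55,55)])/1e3
    w=onz(p,cn,.016);f,t,r=rigid(M,w);print("frame wrist",np.degrees(f),t,(r*1e3).round(1).tolist())
    s=env.observe();R=s['tool_rot'];d=t-s['position'][:2]
    print("units y,z",d@R[:2,1]/.03,d@R[:2,2]/.03)
    d=np.array([.50638,-.1343])-s['position'][:2]
    print("units y,z (top)",d@R[:2,1]/.03,d@R[:2,2]/.03)
E
python3 fr.py
```

```text
frame wrist 4.729867106369595 [ 0.50671753 -0.13416082] [[1.2, 2.4], [2.0, -1.8], [-1.0, -0.3], [-2.1, -0.2]]
units y,z -0.1399283602658337 -0.2894859894032504
units y,z (top) -0.12841202140830635 -0.2934207769664815
```

```bash
python3 -m inch '[[0.35,[0.5,-0.13,-0.29],0],[0.35,[0.9,0,0],0],[0.35,[0.9,0,0],0],[0.35,[0.9,0,0],0],[0.35,[0.9,0,0],0],[0.35,[0.6,0,0],0],[0.35,[0.3,0,0],0],[0.35,[0.0,0,0],0]]'; python3 st.py w2 scene
```

```text
time_s: 2.82
position: [0.5063, -0.134, 0.1783]
tool_rot: [[-0.003, -0.998, -0.062], [0.001, -0.062, 0.998], [-1.0, 0.003, 0.002]]
ft_force: [0.2, -0.7, 0.3]
grip_width: 0.0277
t 2.82 pos [ 0.5063 -0.134   0.1783] zang 93.54 grip 0.0277 F [ 0.2 -0.7  0.3] tips 0.1734
tcp in tray mm [-161.   -57.4]
```

View pics/w2.png

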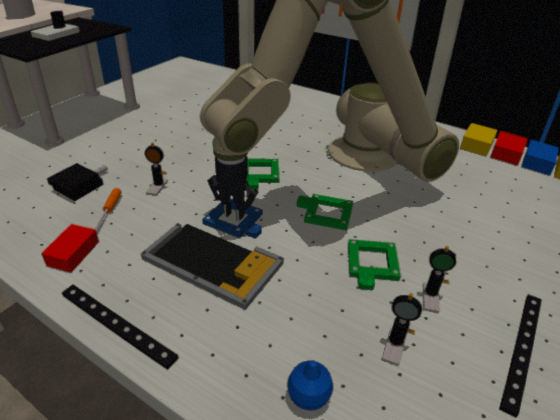

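Both fingers are inside the window with no contact force. I turn the tool to the tray's angle and push towards the rear.

```bash
python3 -m inch '[[0.25,[0,-0.3,0],0.14],[0.25,[0,-0.4,0],0],[0.25,[0,-0.4,0],0],[0.25,[0,-0.4,0],0],[0.25,[0,-0.4,0],0],[0.25,[0,-0.4,0],0],[0.25,[0,-0.3,0],0],[0.25,[0,-0.2,0],0]]'; python3 st.py t3 top
```

```text
time_s: 3.53
position: [0.5914, -0.1296, 0.1812]
tool_rot: [[0.001, -0.999, -0.051], [-0.001, -0.051, 0.999], [-1.0, -0.001, -0.001]]
ft_force: [-4.4, -0.4, 4.5]
grip_width: 0.0318
t 3.53 pos [ 0.5914 -0.1296  0.1812] zang 92.91 grip 0.0318 F [-4.4 -0.4  4.5] tips 0.1734
tcp in tray mm [-75.7 -57.2]
```

View pics/t3.png

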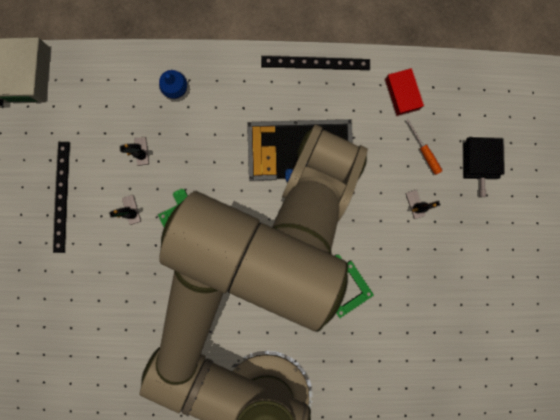

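```bash
python3 -m inch '[[0.25,[0,-0.3,0],0],[0.25,[0,-0.4,0],0],[0.25,[0,-0.4,0],0],[0.25,[0,-0.4,0],0],[0.25,[0,-0.4,0],0],[0.25,[0,-0.3,0],0],[0.25,[0,-0.2,0],0],[0.25,[0,0,0],0]]'; python3 st.py t4 scene
python3 - <<'E'
import cv2
a=cv2.imread("pics/t4.png")[150:320,120:320];cv2.imwrite("pics/t4c.png",cv2.resize(a,None,fx=3.5,fy=3.5,interpolation=cv2.INTER_CUBIC))
E
```

```text
time_s: 4.25
position: [0.663, -0.126, 0.1804]
tool_rot: [[0.002, -0.999, -0.051], [-0.001, -0.051, 0.999], [-1.0, -0.002, -0.001]]
ft_force: [-0.7, 0.3, -0.3]
grip_width: 0.032
t 4.25 pos [ 0.663  -0.126   0.1804] zang 92.92 grip 0.032 F [-0.7  0.3 -0.3] tips 0.1734
tcp in tray mm [ -4.1 -57.1]
```

View pics/t4c.png

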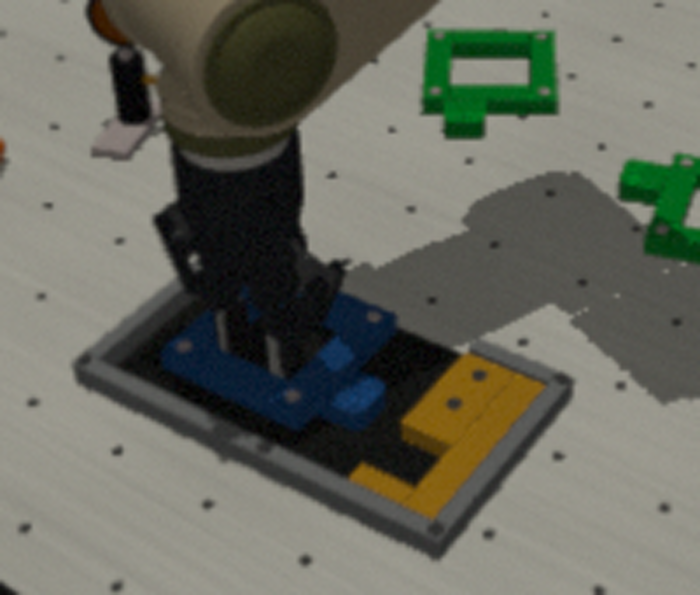

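The scene crop shows the frame inside the tray, nearly aligned, about 25 mm short of the rear wall. I press on gently to the wall.

```bash
python3 -m inch '[[0.25,[0,-0.3,0],0],[0.25,[0,-0.2,0],0],[0.25,[0,-0.1,0],0],[0.25,[0,-0.06,0],0],[0.25,[0,-0.06,0],0],[0.25,[0,-0.06,0],0],[0.25,[0,0,0],0],[0.25,[0,0,0],0]]'; python3 st.py
```

```text
time_s: 4.97
position: [0.6856, -0.1249, 0.1798]
tool_rot: [[0.0, -0.999, -0.051], [-0.0, -0.051, 0.999], [-1.0, -0.0, -0.0]]
ft_force: [-2.9, -0.1, 2.0]
grip_width: 0.0321
t 4.97 pos [ 0.6856 -0.1249  0.1798] zang 92.93 grip 0.0321 F [-2.9 -0.1  2. ] tips 0.1734
tcp in tray mm [ 18.6 -57.2]
```

```bash
python3 -m inch '[[0.25,[0,-0.05,0],0],[0.25,[0,-0.05,0],0],[0.25,[0,-0.04,0],0],[0.25,[0,0,0],0],[0.25,[0,-0.03,0],0],[0.25,[0,-0.03,0],0],[0.25,[0,0,0],0],[0.25,[0,0,0],0]]'; python3 st.py
```

```text
time_s: 5.63
position: [0.6917, -0.1246, 0.1797]
tool_rot: [[0.0, -0.999, -0.051], [-0.0, -0.051, 0.999], [-1.0, -0.0, -0.0]]
ft_force: [-3.7, -0.6, 3.2]
grip_width: 0.0319
t 5.63 pos [ 0.6917 -0.1246  0.1797] zang 92.93 grip 0.0319 F [-3.7 -0.6  3.2] tips 0.1734
tcp in tray mm [ 24.6 -57.2]
```

```bash
python3 -m inch '[[0.25,[0,-0.03,0],0],[0.25,[0,-0.03,0],0],[0.25,[0,0,0],0],[0.25,[0,-0.03,0],0],[0.25,[0,-0.03,0],0],[0.25,[0,0,0],0],[0.25,[0,0,0],0],[0.25,[0,0,0],0]]'; python3 st.py t5 scene
python3 - <<'E'
import cv2
a=cv2.imread("pics/t5.png")[150:320,120:320];cv2.imwrite("pics/t5c.png",cv2.resize(a,None,fx=3.5,fy=3.5,interpolation=cv2.INTER_CUBIC))
E
```

```text
time_s: 6.3
position: [0.6936, -0.1246, 0.1797]
tool_rot: [[-0.008, -0.999, -0.051], [0.001, -0.051, 0.999], [-1.0, 0.008, 0.001]]
ft_force: [-19.5, -0.6, 11.9]
grip_width: 0.0319
t 6.3 pos [ 0.6936 -0.1246  0.1797] zang 92.92 grip 0.0319 F [-19.5  -0.6  11.9] tips 0.1734
tcp in tray mm [ 26.6 -57.3]
```

View pics/t5c.png

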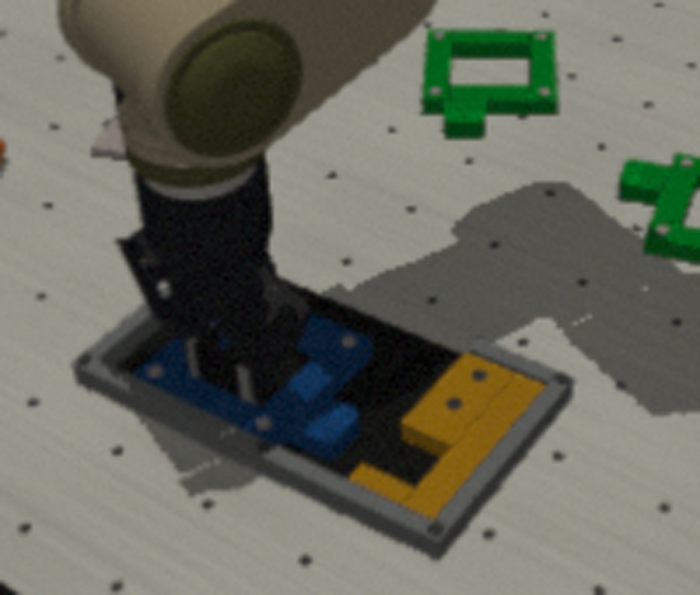

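The wall contact shows as 19.5 N, so the frame is at the rear and squared by the two fingers. I back the fingers off in x to unload, then start moving sideways.

```bash
python3 -m inch '[[0.25,[0,0.23,0],0],[0.25,[0,0.2,0.1],0],[0.25,[0,0,0.15],0],[0.25,[0,0,0.2],0],[0.25,[0,0,0.15],0],[0.25,[0,0,0.1],0],[0.25,[0,0,0],0],[0.25,[0,0,0],0]]'; python3 st.py t6 wrist; python3 st.py t6s scene
python3 - <<'E'
import cv2
a=cv2.imread("pics/t6s.png")[150:320,120:320];cv2.imwrite("pics/t6c.png",cv2.resize(a,None,fx=3.5,fy=3.5,interpolation=cv2.INTER_CUBIC))
E
```

```text
time_s: 7.02
position: [0.6814, -0.1037, 0.1797]
tool_rot: [[0.0, -0.999, -0.052], [-0.0, -0.052, 0.999], [-1.0, -0.0, -0.0]]
ft_force: [-1.1, -1.6, 0.1]
grip_width: 0.0323
t 7.02 pos [ 0.6814 -0.1037  0.1797] zang 92.95 grip 0.0323 F [-1.1 -1.6  0.1] tips 0.1734
tcp in tray mm [ 15.5 -35.8]
t 7.07 pos [ 0.6815 -0.1037  0.1797] zang 92.95 grip 0.0318 F [-1.5 -2.5  0.2] tips 0.1734
tcp in tray mm [ 15.5 -35.9]
```

View pics/t6.png

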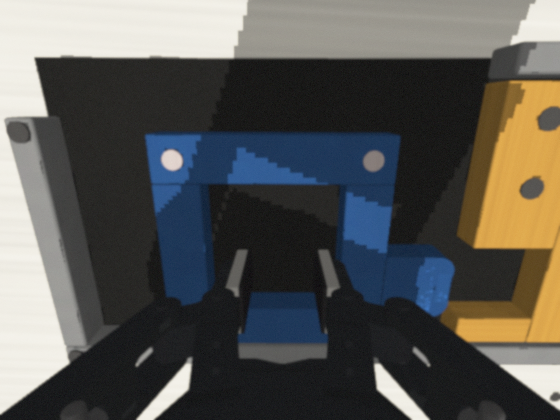

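View pics/t6c.png

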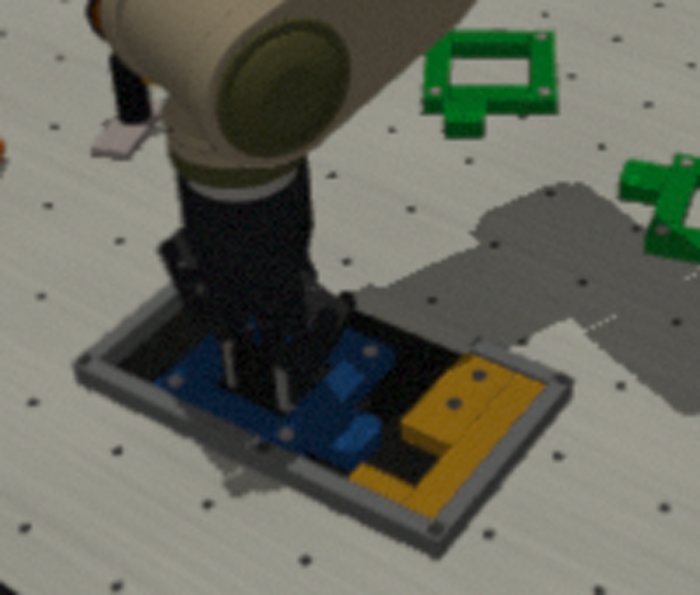

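The wrist view shows the tongue at (420,245–315) in front of the notch, whose front edge is near (472–533,248). I compare the two edges in the tray frame.

```bash
python3 - <<'E'
from h import *
im=cv2.imread("pics/t6.png")
c=im[220:350,370:560];cv2.imwrite("pics/t6z.png",cv2.resize(c,None,fx=4.2,fy=4.2,interpolation=cv2.INTER_CUBIC))
E
```

```text
(no output)
```

View pics/t6z.png

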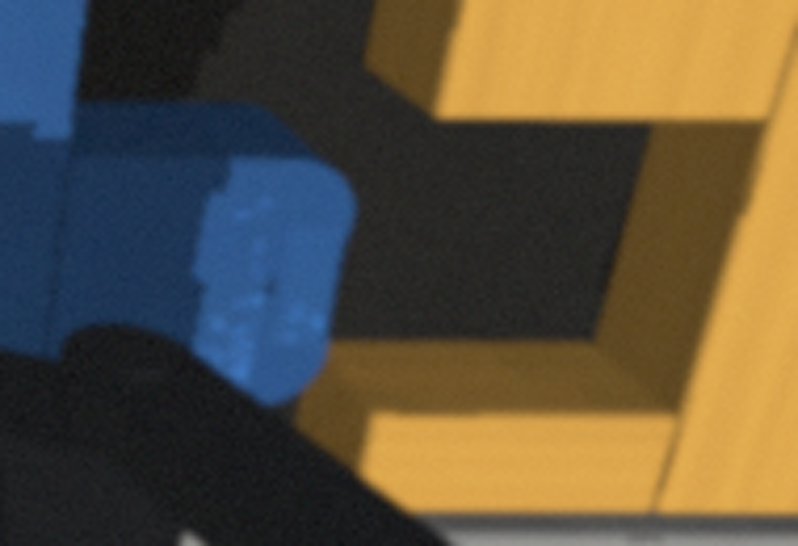

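The gap is about 4.7 mm in front and 0.8 mm behind, and the edges are parallel, so the tongue can enter. I continue sideways with the fingers unloaded in x.

```bash
python3 -m inch '[[0.25,[0,0,0.1],0],[0.25,[0,0,0.15],0],[0.25,[0,0,0.15],0],[0.25,[0,0,0.1],0],[0.25,[0,0,0.1],0],[0.25,[0,0,0],0],[0.25,[0,0,0],0],[0.25,[0,0,0],0]]'; python3 st.py t7 wrist
```

```text
time_s: 7.78
position: [0.6803, -0.0858, 0.1797]
tool_rot: [[-0.0, -0.999, -0.051], [0.001, -0.051, 0.999], [-1.0, 0.0, 0.001]]
ft_force: [0.2, 0.1, -0.1]
grip_width: 0.0323
t 7.78 pos [ 0.6803 -0.0858  0.1797] zang 92.94 grip 0.0323 F [ 0.2  0.1 -0.1] tips 0.1734
tcp in tray mm [ 15.2 -17.9]
```

View pics/t7.png

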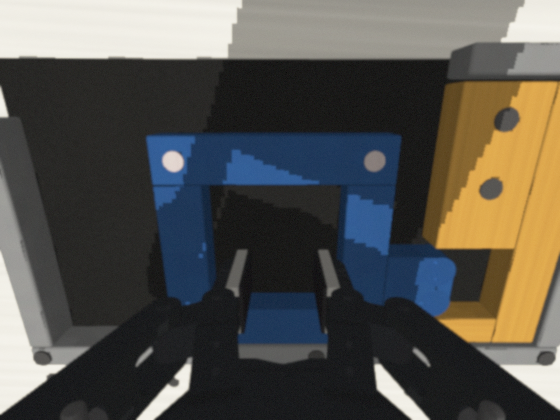

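```bash
python3 -m inch '[[0.25,[0,0,0.1],0],[0.25,[0,0,0.12],0],[0.25,[0,0,0.12],0],[0.25,[0,0,0.08],0],[0.25,[0,0,0.05],0],[0.25,[0,0,0.03],0],[0.25,[0,0,0],0],[0.25,[0,0,0],0]]'; python3 st.py t8 wrist
```

```text
time_s: 8.5
position: [0.6795, -0.071, 0.1797]
tool_rot: [[-0.0, -0.999, -0.051], [0.0, -0.051, 0.999], [-1.0, 0.0, 0.0]]
ft_force: [0.1, -0.6, -0.1]
grip_width: 0.0319
t 8.5 pos [ 0.6795 -0.071   0.1797] zang 92.93 grip 0.0319 F [ 0.1 -0.6 -0.1] tips 0.1734
tcp in tray mm [15.2 -3. ]
```

View pics/t8.png

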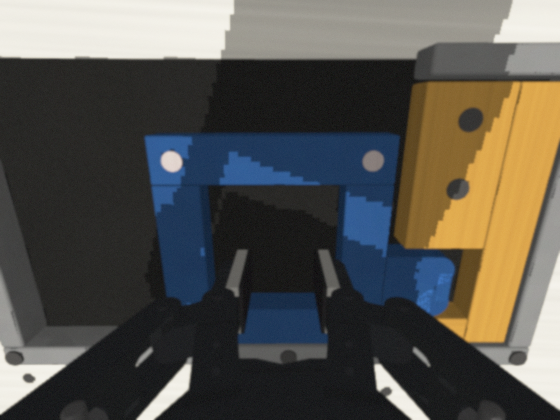

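```bash
python3 -m inch '[[0.25,[0,0,0.03],0],[0.25,[0,0,0.03],0],[0.25,[0,0,0.03],0],[0.25,[0,0,0.03],0],[0.25,[0,0,0.03],0],[0.25,[0,0,0],0],[0.25,[0,0,0],0],[0.25,[0,0,0],0]]'; python3 st.py
```

```text
time_s: 9.22
position: [0.6793, -0.0666, 0.1797]
tool_rot: [[-0.0, -0.999, -0.051], [0.0, -0.051, 0.999], [-1.0, 0.0, 0.0]]
ft_force: [-0.8, -0.9, -1.3]
grip_width: 0.0325
t 9.22 pos [ 0.6793 -0.0666  0.1797] zang 92.93 grip 0.0325 F [-0.8 -0.9 -1.3] tips 0.1734
tcp in tray mm [15.2  1.4]
```

```bash
python3 -m inch '[[0.25,[0,0,0.03],0],[0.25,[0,0,0.03],0],[0.25,[0,0,0],0],[0.25,[0,0,0.03],0],[0.25,[0,0,0],0],[0.25,[0,0,0],0],[0.25,[0,0,0],0],[0.25,[0,0,0],0]]'; python3 st.py t9 wrist
python3 - <<'E'
import cv2
a=cv2.imread("pics/t9.png")[60:370,330:560];cv2.imwrite("pics/t9c.png",cv2.resize(a,None,fx=1.9,fy=1.9,interpolation=cv2.INTER_CUBIC))
E
```

```text
time_s: 9.88
position: [0.6792, -0.0639, 0.1797]
tool_rot: [[-0.0, -0.999, -0.051], [0.0, -0.051, 0.999], [-1.0, 0.0, 0.0]]
ft_force: [-1.0, -1.7, 0.1]
grip_width: 0.032
t 9.88 pos [ 0.6792 -0.0639  0.1797] zang 92.93 grip 0.032 F [-1.  -1.7  0.1] tips 0.1734
tcp in tray mm [15.2  4. ]
```

View pics/t9c.png

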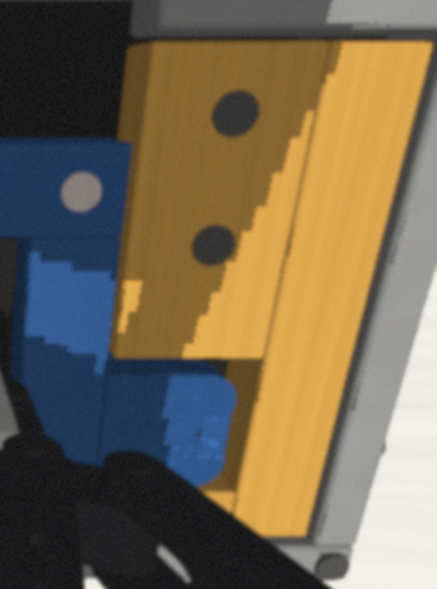

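The frame's side now nearly touches the plate, and the tongue is deep in the notch. I press a little more to detect contact.

```bash
python3 -m inch '[[0.25,[0,0,0.03],0],[0.25,[0,0,0],0],[0.25,[0,0,0.03],0],[0.25,[0,0,0],0],[0.25,[0,0,0.02],0],[0.25,[0,0,0],0],[0.25,[0,0,0],0],[0.25,[0,0,0],0]]'; python3 st.py
```

```text
time_s: 10.6
position: [0.6791, -0.0618, 0.1798]
tool_rot: [[0.0, -0.999, -0.051], [-0.001, -0.051, 0.999], [-1.0, -0.0, -0.001]]
ft_force: [0.6, -5.4, -0.2]
grip_width: 0.032
t 10.6 pos [ 0.6791 -0.0618  0.1798] zang 92.92 grip 0.032 F [ 0.6 -5.4 -0.2] tips 0.1734
tcp in tray mm [15.2  6.1]
```

```bash
python3 -m inch '[[0.25,[0,0,-0.05],0],[0.25,[0,0,-0.1],0],[0.25,[0,0.3,0],0],[0.25,[0,0.2,0],0],[0.25,[0,0,0],0],[0.25,[0,0,0],0],[0.25,[0,0,0],0],[0.25,[0,0,0],0]]'; python3 st.py t10 wrist
python3 - <<'E'
import cv2
a=cv2.imread("pics/t10.png")[60:370,300:560];cv2.imwrite("pics/t10c.png",cv2.resize(a,None,fx=1.9,fy=1.9,interpolation=cv2.INTER_CUBIC))
E
```

```text
time_s: 11.27
position: [0.6645, -0.0667, 0.1798]
tool_rot: [[0.0, -0.999, -0.051], [0.0, -0.051, 0.999], [-1.0, -0.0, 0.0]]
ft_force: [1.0, 0.2, -0.2]
grip_width: 0.0318
t 11.27 pos [ 0.6645 -0.0667  0.1798] zang 92.94 grip 0.0318 F [ 1.   0.2 -0.2] tips 0.1734
tcp in tray mm [0.4 2. ]
```

View pics/t10.png

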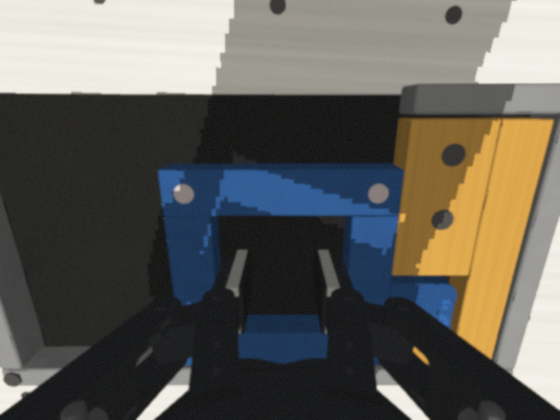

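View pics/t10c.png

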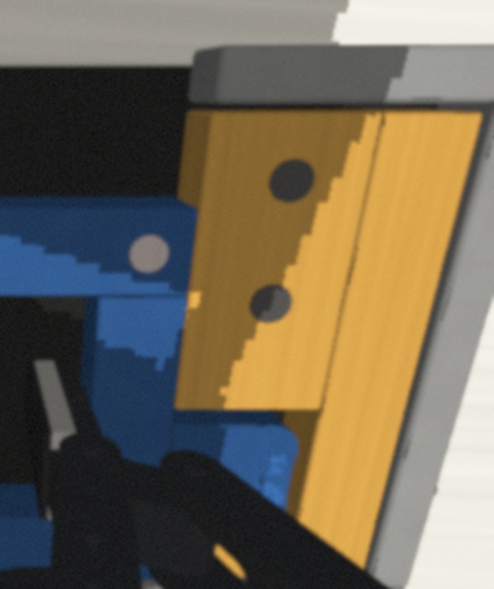

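The force is back to zero and the fingers are free. I lift for a clear look.

```bash
python3 -m inch '[[0.25,[-0.4,0,0.03],0],[0.3,[-0.7,0,0],0],[0.3,[-0.9,0,0],0],[0.3,[-0.9,0,0],0],[0.3,[-0.9,0.3,0],0],[0.3,[-0.9,0.8,0],0],[0.3,[-0.3,0.9,0],0],[0.3,[0,0.5,0],0]]'; python3 st.py t11 wrist
```

```text
time_s: 11.98
position: [0.5876, -0.0695, 0.3337]
tool_rot: [[0.005, -0.999, -0.051], [-0.002, -0.051, 0.999], [-1.0, -0.005, -0.002]]
ft_force: [-0.3, -0.6, 0.2]
grip_width: 0.0296
t 11.98 pos [ 0.5876 -0.0695  0.3337] zang 92.94 grip 0.0296 F [-0.3 -0.6  0.2] tips 0.1734
tcp in tray mm [-76.5   3. ]
```

View pics/t11.png

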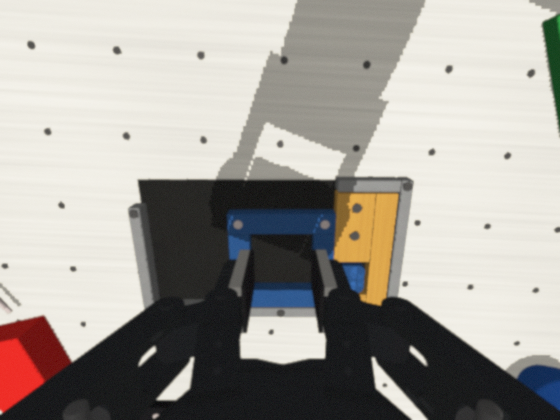

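```bash
python3 -m inch '[[0.3,[0,0.6,0],0],[0.3,[0,0.9,0],0],[0.3,[0,0.9,0],0],[0.3,[0,0.6,0],0],[0.3,[0,0.2,0],0],[0.3,[0,0,0],0],[0.3,[0,0,0],0],[0.3,[0,0,0],0]]'; python3 st.py t12 wrist; python3 st.py t12t top
python3 - <<'E'
import cv2
a=cv2.imread("pics/t12t.png")[100:200,235:365];cv2.imwrite("pics/t12tc.png",cv2.resize(a,None,fx=5.5,fy=5.5,interpolation=cv2.INTER_CUBIC))
E
```

```text
time_s: 12.7
position: [0.4945, -0.0748, 0.3299]
tool_rot: [[0.001, -0.999, -0.051], [-0.0, -0.051, 0.999], [-1.0, -0.001, -0.0]]
ft_force: [0.8, 0.0, -0.7]
grip_width: 0.0296
t 12.7 pos [ 0.4945 -0.0748  0.3299] zang 92.94 grip 0.0296 F [ 0.8  0.  -0.7] tips 0.1734
tcp in tray mm [-169.8    2.4]
t 12.75 pos [ 0.4944 -0.0747  0.3297] zang 92.94 grip 0.0301 F [ 0.3 -0.1  0. ] tips 0.1734
tcp in tray mm [-169.9    2.4]
```

View pics/t12.png

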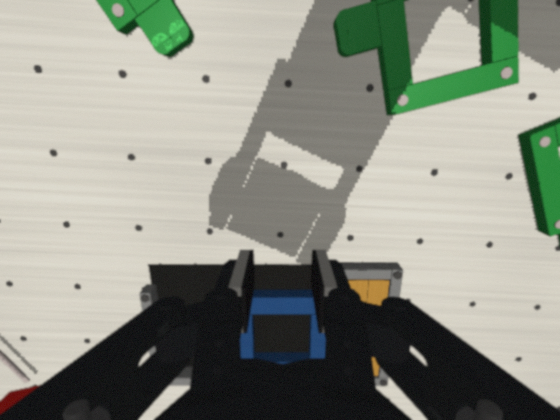

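View pics/t12tc.png

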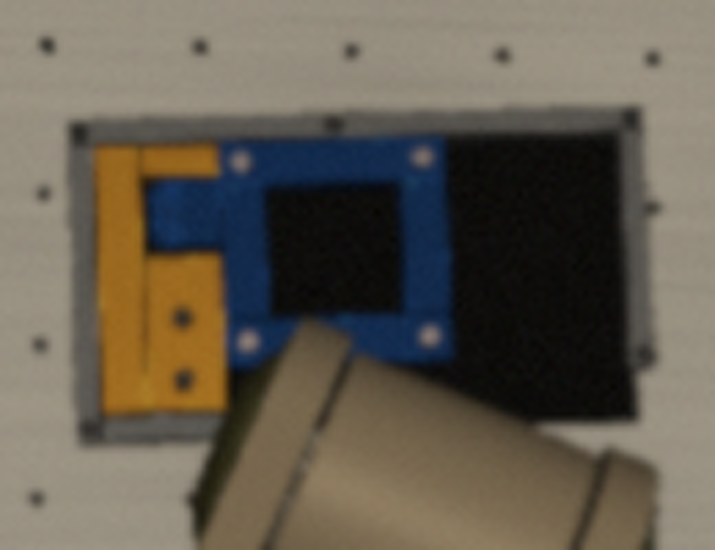

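The top crop shows the tongue inside the notch and the frame's side against the plate, but only coarsely. I go to a pose with a closer, unobstructed wrist view.

```bash
python3 -m inch '[[0.3,[0,-0.6,0],0],[0.3,[0,-1,0],0],[0.3,[0.2,-1,0],0],[0.3,[0.4,-1,0],0],[0.3,[0.5,-1,0],0],[0.3,[0.5,-1,0],0],[0.3,[0.3,-0.9,0],0],[0.3,[0,-0.5,0],0]]'; python3 -m inch '[[0.3,[0,0,0],0],[0.3,[0,0,0],0],[0.3,[0,0,0],0],[0.3,[0,0,0],0],[0.3,[0,0,0],0],[0.3,[0,0,0],0],[0.3,[0,0,0],0],[0.3,[0,0,0],0]]' >/dev/null; python3 st.py t13 wrist
python3 - <<'E'
import cv2
a=cv2.imread("pics/t13.png")[40:300,180:460];cv2.imwrite("pics/t13c.png",cv2.resize(a,None,fx=2.3,fy=2.3,interpolation=cv2.INTER_CUBIC))
E
```

```text
time_s: 13.47
position: [0.7055, -0.0634, 0.269]
tool_rot: [[-0.004, -0.999, -0.052], [0.001, -0.052, 0.999], [-1.0, 0.004, 0.001]]
ft_force: [-0.2, 0.0, 0.1]
grip_width: 0.03
t 14.13 pos [ 0.703 -0.064  0.273] zang 92.92 grip 0.0299 F [-0.5  0.8  0. ] tips 0.1734
tcp in tray mm [39.   2.8]
```

View pics/t13.png

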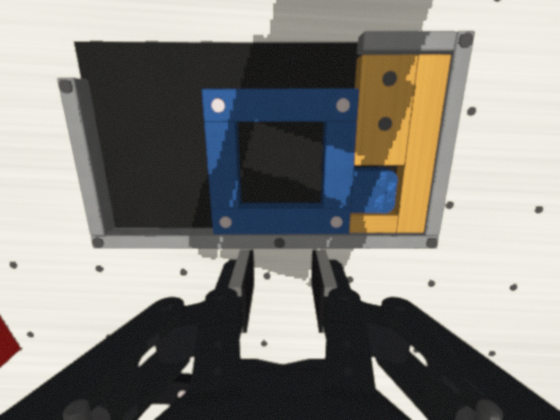

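View pics/t13c.png

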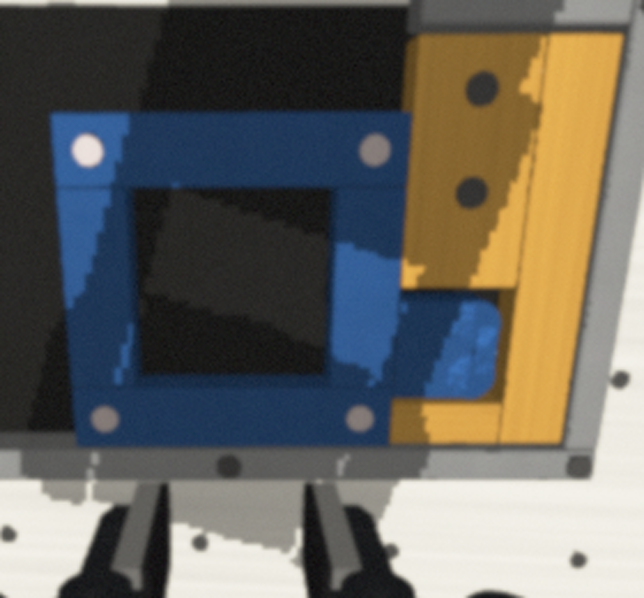

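```bash
python3 - <<'E'
from h import *
p=params("wrist")
cr=lambda L:np.array([[180+(u+.5)/2.3-.5,40+(v+.5)/2.3-.5] for u,v in L])
full=lambda L:np.float64(L)
w=onz(p,full([(59,79),(103,249),(437,249),(473,31),(358,33)]),.018)
M=np.array([(-60,-152),(69,-152),(69,128.5),(-88.5,128.5),(-88.5,55.5)])/1e3
th,t,r=rigid(M,w);print("tray",np.degrees(th),t,(r*1e3).round(1).tolist())
R=np.array([[np.cos(th),-np.sin(th)],[np.sin(th),np.cos(th)]])
tr=lambda w:((w-t)@R*1e3).round(1).tolist()
print("frame corners",tr(onz(p,cr([(51,113),(411,112),(79,445),(389,445)]),.016)))
print("window",tr(onz(p,cr([(132,187),(332,187)]),.016)))
print("clip left f/r",tr(onz(p,cr([(624,33),(565,443)]),.016)))
print("notch end f/r",tr(onz(p,cr([(517,289),(502,402)]),.016)))
print("notch f at right, r at right",tr(onz(p,cr([(402,289),(391,402)]),.016)))
print("tongue front/rear edge, tip",tr(onz(p,cr([(450,297),(450,398),(499,345)]),.016)))
M=np.array([(-55,-55),(-55,55),(55,-55),(55,55)])/1e3
f,tf,r=rigid(M,onz(p,cr([(51,113),(411,112),(79,445),(389,445)]),.016));print("frame",np.degrees(f),tr(tf[None]),(r*1e3).round(1).tolist())
E
```

```text
tray 3.46503337171581 [ 0.66629774 -0.06725438] [[-0.8, 2.4], [-3.1, 7.6], [0.1, -3.1], [1.8, -2.8], [2.0, -4.1]]
frame corners [[-53.9, -54.0], [-53.2, 54.3], [54.3, -54.1], [55.3, 54.0]]
window [[-32.3, -30.8], [-31.7, 31.3]]
clip left f/r [[-73.8, 114.7], [55.1, 115.1]]
notch end f/r [[0.9, 92.3], [39.8, 91.7]]
notch f at right, r at right [[0.5, 55.1], [39.4, 53.8]]
tongue front/rear edge, tip [[3.3, 70.9], [38.1, 73.8], [19.6, 88.5]]
frame 3.1691188276561433 [[0.6, 0.1]] [[0.7, 0.7], [1.0, -1.0], [-1.1, 1.0], [-0.6, -0.8]]
```

Measured in the tray frame, the frame is at (0.6, 0.1) mm and within about 0.3° of the tray. The tongue tip is at y≈88.5 and the notch end at y≈92. The design gap when flush is 4 mm, so it is seated. One last check of the mounts, then hand in.

```bash
python3 - <<'E'
from h import *
im=optics.get_image("scene");a=cv2.imread("pics/scene0.png")[:,:,::-1]
cv2.imwrite("pics/end.png",im[:,:,::-1])
for n,(u,v) in dict(c=(156,168),b=(438,278),a=(402,328)).items():
    print(n,np.abs(im[v-30:v+30,u-22:u+22].astype(int)-a[v-30:v+30,u-22:u+22]).mean())
E
```

```text
c 26.82638888888889
b 13.498737373737374
a 13.052146464646464
```

View pics/end.png

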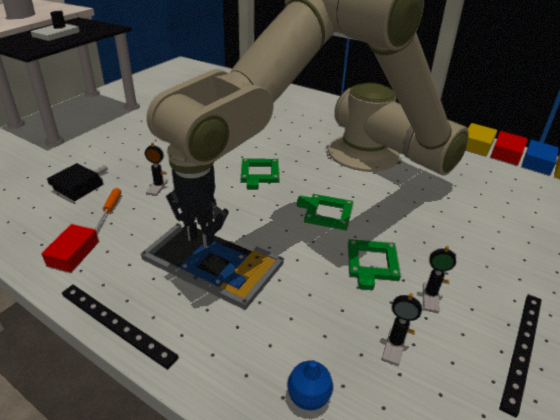

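The mounts stand where they did, at (155,168), (438,278) and (402,328). The image differences there come from lighting, shadow and partial occlusion by the arm. The gripper is clear above the frame.

```bash
python3 -c "
from rig import env
print(env.close_job(), env.observe()['time_s'])"
```

```text
the job is handed in; nothing more can be done
the job is handed in; nothing more can be done
```

The blue frame is in its tray and the job is handed in, at about 14.2 s of the 38 s allowed. With two fingers down in its window I slid it in through the open front to the rear wall (19.5 N at contact). I then slid it sideways until its tongue was in the clip plate's notch and its side met the plate, at about 5 N. I did not lift it at any point.

**Final position:** from the last wrist picture the frame is at about (0.6, 0.1) mm from home and turned about 0.3° from the tray. The tongue tip is about 3.5 mm from the notch end; 4 mm is the gap expected when flush, so it is flush within measuring error.

**Clip plate and mounts:** the clip plate is within about 1 mm of its place, and the mounts look unmoved. The gripper is clear of everything.

**Checks that disagreed:**
- The tray corner fit in the last picture had residuals up to about 8 mm at one partly hidden corner. I therefore relied more on the frame-to-plate gaps and the contact forces.
- The before/after picture difference at the mounts was not zero (13 to 27 grey levels). I put that down to changed lighting and the arm partly in view, judging by eye.

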